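# Lay up the sharing board

### The job

Lay up the sharing board: set the large orange fritter in the middle of the round black plate and the small green fritter centred on top of it, and stand the dip bowl in the middle of the square white plate. Put the half lime, cut side down, on the wooden board midway between the two plates, and stand the white salt pot on the board behind the lime, on the side away from the robot and in line with it across the board, leaving about 3 cm between them. Leave the half lemon and the black pepper pot where they are.

Things in the scene. Friction and masses are not known exactly. Their poses are not given: they have to be found in the camera images.
- board: fixed wooden serving board, 240 (its x) by 360 (its y) by 18 mm thick; origin at the centre of its underside, top 18 mm above. Its x points away from the robot (turned at most 0.2 rad), its y along its length to the robot's left. The two plates lie on it, 100 mm either side of its centre along its y (which is on which side varies), so its centre is midway between them
- round_plate: round flat black slate plate without a rim, 120 mm across, 8 mm thick, fixed on the board; origin at the centre of its underside (top 8 mm above it)
- square_plate: square flat white ceramic plate without a rim, 110 by 110 mm, 8 mm thick, fixed on the board, sides parallel to the board's; origin at the centre of its underside (top 8 mm above it)
- orange_fritter: large orange firm fritter with brown flecks, a loose rigid disc 64 mm across and 18 mm thick, lying flat on the worktop; origin at the centre of its underside, z up; 70 to 120 g
- green_fritter: small green firm fritter, a loose rigid disc 54 mm across and 16 mm thick, lying flat on the worktop; origin at the centre of its underside, z up; 45 to 80 g
- dip_bowl: empty beige dip bowl, straight-sided and round, 62 mm outside diameter, 40 mm high, wall 4 mm, open at the top, standing on the worktop; origin at the centre of its underside, z up; 110 to 200 g
- lime_half: half a lime, green, cut side down: a dome 46 mm across and 32 mm high whose lowest 13 mm are straight-sided; on the worktop; origin at the centre of the flat cut face, z up; 40 to 70 g
- salt_pot: all-white salt pot, an upright cylinder 40 mm across and 58 mm high (top 13 mm is the 38 mm wide cap); on the worktop; origin at the centre of its underside, z up; 105 to 190 g
- lemon_half: half a lemon, yellow, same shape and size as the half lime, loose on the worktop, not to be moved; origin at the centre of its flat face
- pepper_pot: black pepper pot, same shape and size as the salt pot, loose on the worktop, not to be moved; origin at the centre of its underside

How it is judged:
By the outcome, as a careful person would: the job done as asked, in the order asked, and still so for the second after the job is handed in, with the robot touching nothing.
It also fails if it takes over 122 s, if anything falls off the work surface, if the arm or the gripper's body presses on something with over 40 N, if the wrist force passes 120 N, or if a joint passes its speed limit or range.

### The arm

A 6-joint arm with a two-finger parallel gripper is mounted at the origin on the work surface. World frame = base frame: x ahead of the robot, y to its left, z up, the work surface at z = 0. Lengths are in m, angles in rad, forces in N, time in s.
With the tool pointing down it reaches from about 0.35 to 0.875 m from the base axis. Payload 15.5 kg.
Tool frame: the origin (TCP) lies on the mounting face of the last link; the fingertips stand 173 mm ahead of it and the grasp point (between the pads) lies 155 mm ahead of it (r.pinch_z is the distance from the TCP to the grasp point, in m); z points along the fingers, y is the direction in which the jaws open and shut (so a half turn about z gives the same grasp; the last joint's range is limited). The gripper opens to 85 mm and grips with 20 to 120 N. Pads are 22 mm wide; open, the fingers measure 114 mm over their backs; the gripper's body (76 mm by 85 mm) begins 54 mm behind the grasp point. The pads swing forward as they close: fully open they stand 13 mm farther back than shut.
Start: joints at [-0.096, 0.494, 1.345, -0, 1.302, -0.096], TCP at [0.625, 0, 0.405] pointing down, gripper open.
Joint ranges: [-2.91, 2.91], [-0.82, 2.16], [0.22, 2.67], [-1.22, 4.37], [0.12, 2.79], [-3.08, 3.08]. Speed limits (rad/s): [1.89, 1.89, 2.57, 3.01, 3.01, 3.01].

### API

Orientations are given as a unit quaternion [x, y, z, w].
In Python, from rig import r gives the robot as it stands.
- The arm moves only by the shell command python3 -m crank 'ROWS' [FORCE]. ROWS is JSON, a list of rows, each an object with "delta_pos": the shift along the tool's x, y, z scaled (see below), a list of three; "twist": the turn about the tool's z scaled (see below); "claw": the finger opening in mm, from 0 to 85.4. In form: [{"delta_pos": [dx, dy, dz], "twist": twist, "claw": claw}, ...]. A call has exactly 5 rows; each row is the pose to reach, as a shift and turn from the pose commanded when the call began, along the tool's axes at that moment, turning the shorter way round; what a row does not reach only later rows make up. The controller multiplies each number of a shift by 300 mm and each number of a turn by 180 degrees. A row lasts 1/12 s, in which the tool goes at most 41.7 mm and 7.16 degrees, less where a joint would pass 70% of its speed; a pose out of reach is approached as far as the arm can. A call with a number of a shift or a turn outside -1 to 1 is refused whole. A call with a gripper value outside its range is refused whole. The fingers move at their own pace and stop on an object; FORCE is the grip in N (left out, the last holds). Time passes only in rows, so rows that repeat a pose let the fingers close, or fill a call up. It gives the time, the measured TCP pose, the force and the opening at its end, in the units of the state.
- r.sense(): the state, without advancing time (a new reading comes with each control period).
- r.capture(name): name is "scene" or "side" or "wrist"; returns a dict with "pixels" (400x640x3 uint8, red, green, blue), "K" (3x3 intrinsics, pixels), "k1" (the pictures are not rectified: a ray, as slopes to the right and down, at radius r is drawn at 1 + k1 r^2 times it, then the intrinsics apply), "T" (4x4, takes a point from camera to world coordinates); the wrist camera has in their place "hand_eye" (4x4, takes a point from camera to tool coordinates, whose origin is the TCP and whose axes are the flange's). Camera axes: x right, y down, z forward; pixel columns grow to the right and rows downward; lengths in m; the calibration is good to about 2 mm. A picture is of the moment at which its call begins: read the wrist's pose just before it. There is no depth.
- r.hand_in(): hands the job in, once; it reports no verdict.
The state is a dict: "t": time; "qpos": joint angles; "joint_vel": joint speeds; "joint_torque": joint torques, N m; "tcp_pos": TCP position; "orientation": TCP orientation; "contact_force": force on the tool from outside, world axes, zero at the start; "wrist_torque": the same for the moment, N m; "opening": finger opening in m.
Only numpy, scipy, OpenCV 4.12 (cv2) and the standard library are available. Lean on these libraries where they do the work, as an engineer would, in place of code of your own. Each camera call takes 0.05 s, during which the arm holds its last target. There are 200 camera calls.

## Working session

There is one attempt and no reset: what is moved stays moved. The work goes in short steps, Python scripts to look and compute and a shell command to move; the robot and the scene stay as the last step left them, time stands still between calls to the robot, and variables do not carry over. Pictures are saved under pics/ and viewed, about 12 in all and at most 16, crops included, and the job is handed in when it is done.

```bash
mkdir -p pics; ls; python3 - <<'E'
from rig import r
import cv2
s=r.sense();print(s)
for n in("scene","side","wrist"):
    c=r.capture(n);cv2.imwrite(f"pics/{n}0.png",c["pixels"][:,:,::-1]);print(n,c["K"],c["k1"],c.get("T"),c.get("hand_eye"))
E
```

```text
pics
{'t': 0.0, 'qpos': array([-9.55166306e-02,  4.94174786e-01,  1.34613784e+00,  1.11949965e-05,
        1.30251451e+00, -9.55035086e-02]), 'joint_vel': array([-2.70965864e-04, -6.16821723e-04, -6.95206731e-04,  5.32467627e-05,
        1.78108590e-03, -4.02945218e-04]), 'joint_torque': array([-2.68344644e-03, -8.82162237e+01, -3.83866239e+01, -4.40739132e-04,
        1.02696815e-02,  1.38197843e-04]), 'tcp_pos': array([6.24845066e-01, 9.40609570e-06, 4.04103078e-01]), 'orientation': array([ 7.07112337e-01,  7.07100956e-01, -3.88679382e-04, -4.79520839e-04]), 'contact_force': array([ 0.48087314,  0.04874818, -0.14451464]), 'wrist_torque': array([ 0.01752664, -0.03444701, -0.02575041]), 'opening': 0.08505046037699636}
scene [[419.79116161   0.         318.07311869]
 [  0.         419.79116161 204.26199642]
 [  0.           0.           1.        ]] -0.02830181473726658 [[ 0.09707077  0.68123223 -0.72560313  1.28699197]
 [ 0.99522627 -0.05904267  0.07770861 -0.08782136]
 [ 0.01009606 -0.72968254 -0.68371154  0.78361323]
 [ 0.          0.          0.          1.        ]] None
side [[378.18359918   0.         320.50358001]
 [  0.         378.18359918 193.96275786]
 [  0.           0.           1.        ]] -0.056737391745803875 [[ 0.79639791 -0.42222604  0.43298445  0.03774153]
 [-0.60467507 -0.56880293  0.55752245 -0.61834178]
 [ 0.01088233 -0.70582462 -0.70830303  0.8338695 ]
 [ 0.          0.          0.          1.        ]] None
wrist [[300.80998157   0.         322.04392833]
 [  0.         300.80998157 198.68972609]
 [  0.           0.           1.        ]] -0.024262796022539605 None [[ 5.98592709e-04 -9.65043838e-01 -2.62087834e-01  6.52516816e-02]
 [ 9.99999804e-01  5.29808343e-04  3.33110906e-04  1.74639419e-04]
 [-1.82610306e-04 -2.62087982e-01  9.65043966e-01  3.11039299e-02]
 [ 0.00000000e+00  0.00000000e+00  0.00000000e+00  1.00000000e+00]]
```

View images.

View pics/scene0.png

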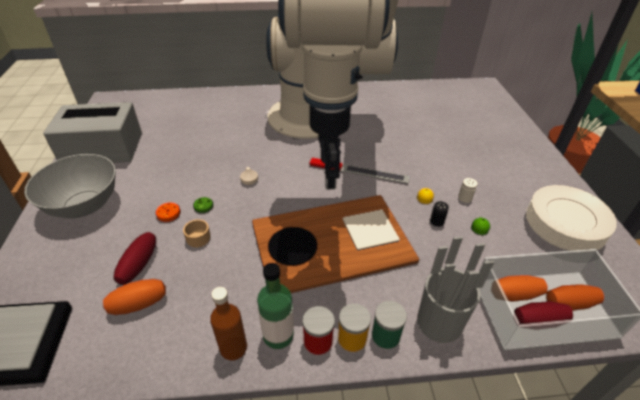

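View pics/side0.png

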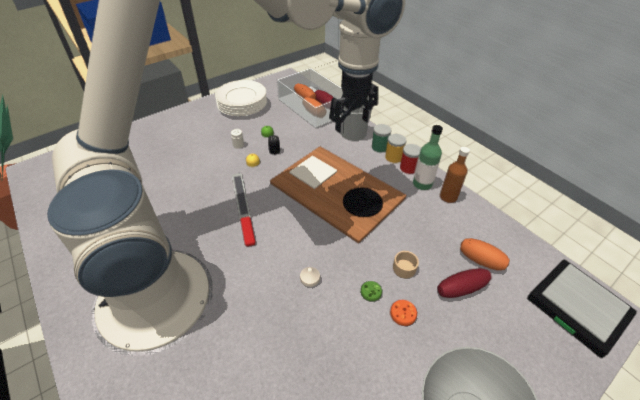

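View pics/wrist0.png

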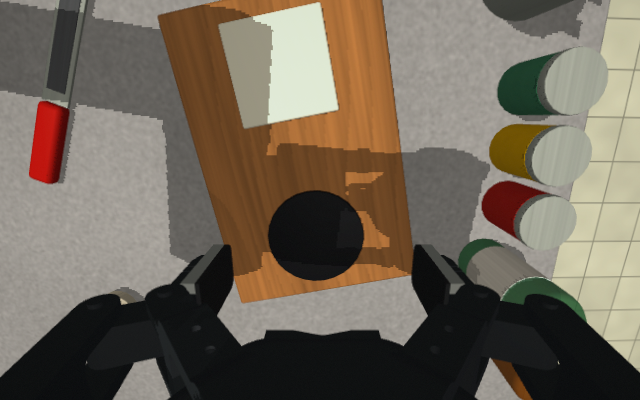

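Scene: orange (168,212), green (203,204), bowl (197,229), lime (481,226), salt (468,191), lemon (426,195), pepper (439,213), round plate (292,246), square plate (371,230). The wrist view shows both plates clearly.

```bash
cat > h.py <<'E'
from rig import r
import numpy as np, cv2
from scipy.spatial.transform import Rotation as R
def cam(n):
    s=r.sense(); c=r.capture(n)
    if n=="wrist":
        P=np.eye(4);P[:3,:3]=R.from_quat(s["orientation"]).as_matrix();P[:3,3]=s["tcp_pos"]
        c["T"]=P@c["hand_eye"]
    return c
def w(c,uv,z):
    d=cv2.undistortPoints(np.array([[uv]],float),c["K"],np.array([c["k1"],0,0,0.]))[0,0]
    d=c["T"][:3,:3]@[d[0],d[1],1]; o=c["T"][:3,3]
    return o+d*(z-o[2])/d[2]
def px(c,p):
    q=np.linalg.inv(c["T"])@np.append(p,1)
    return cv2.projectPoints(q[None,:3],np.zeros(3),np.zeros(3),c["K"],np.array([c["k1"],0,0,0.]))[0][0,0]
def go(dw,s=None):
    "world shift (m) -> tool-axis scaled delta"
    s=s or r.sense()
    return (R.from_quat(s["orientation"]).as_matrix().T@np.array(dw)/.3).round(4)
E
python3 - <<'E'
from h import *
O={"orange":((168,212),(404,312),.009),"green":((203,204),(371,291),.008),"bowl":((197,229),(405,259),.04),"lime":((481,226),(267,131),.016),"salt":((468,191),(237,138),.029),"lemon":((426,195),(253,160),.016),"pepper":((439,213),(274,144),.029),"round":((292,246),(362,202),.026),"square":((371,230),(314,171),.026)}
a,b,c=cam("scene"),cam("side"),cam("wrist")
for k,(u,v,z) in O.items(): print(k,w(a,u,z).round(3),w(b,v,z).round(3))
# wrist: fine plate measurement
im=c["pixels"].astype(int)
print("round w",w(c,(316,235),.026).round(4), "diam",w(c,(268,235),.026)-w(c,(364,235),.026))
q=[w(c,p,.026) for p in((218,24),(321,2),(339,109),(245,129))]
print("square",np.mean(q,0).round(4),np.array(q).round(4).tolist())
for p in((158,16),(242,303),(413,272)): print("board",w(c,p,.018).round(4))
E
```

```text
orange [ 0.46  -0.398  0.009] [ 0.462 -0.402  0.009]
green [ 0.436 -0.309  0.008] [ 0.438 -0.312  0.008]
bowl [ 0.56  -0.305  0.04 ] [ 0.554 -0.308  0.04 ]
lime [0.589 0.407 0.016] [0.577 0.402 0.016]
salt [0.469 0.413 0.029] [0.462 0.413 0.029]
lemon [0.461 0.299 0.016] [0.453 0.288 0.016]
pepper [0.546 0.307 0.029] [0.548 0.305 0.029]
round [ 0.623 -0.078  0.026] [ 0.61  -0.082  0.026]
square [0.587 0.12  0.026] [0.578 0.113 0.026]
round w [ 0.6176 -0.0756  0.026 ] diam [-1.18875496e-01 -9.69382223e-05  0.00000000e+00]
square [0.5805 0.1165 0.026 ] [[0.5163, 0.1598, 0.026], [0.6239, 0.1799, 0.026], [0.6438, 0.074, 0.026], [0.538, 0.0524, 0.026]]
board [0.45   0.1705 0.018 ]
board [ 0.5164 -0.1781  0.018 ]
board [ 0.7448 -0.1311  0.018 ]
```

```bash
for i in 1 2 3; do python3 -m crank '[{"delta_pos":[-0.41,-0.16,0],"twist":0,"claw":85},{"delta_pos":[-0.41,-0.16,0],"twist":0,"claw":85},{"delta_pos":[-0.41,-0.16,0],"twist":0,"claw":85},{"delta_pos":[-0.41,-0.16,0],"twist":0,"claw":85},{"delta_pos":[-0.41,-0.16,0],"twist":0,"claw":85}]' 40; done
python3 -m crank '[{"delta_pos":[0,0,0],"twist":0,"claw":85},{"delta_pos":[0,0,0],"twist":0,"claw":85},{"delta_pos":[0,0,0],"twist":0,"claw":85},{"delta_pos":[0,0,0],"twist":0,"claw":85},{"delta_pos":[0,0,0],"twist":0,"claw":85}]'
python3 - <<'E'
from h import *
c=cam("wrist");cv2.imwrite("pics/w1.png",c["pixels"][:,:,::-1])
import pickle;pickle.dump(c,open("w1.pkl","wb"))
E
```

```text
t: 0.72
tcp_pos: [0.5761, -0.1254, 0.4047]
orientation: [0.708, 0.706, -0.0, 0.0]
contact_force: [-0.8, 0.6, -0.5]
opening: 0.085
t: 1.13
tcp_pos: [0.5286, -0.2477, 0.4046]
orientation: [0.708, 0.706, -0.0, 0.0]
contact_force: [-0.5, 0.2, 0.4]
opening: 0.085
t: 1.55
tcp_pos: [0.481, -0.3701, 0.4045]
orientation: [0.708, 0.706, 0.0, 0.0]
contact_force: [0.3, -0.3, -0.1]
opening: 0.0849
t: 1.97
tcp_pos: [0.4815, -0.3681, 0.4048]
orientation: [0.707, 0.708, 0.0, 0.0]
contact_force: [0.8, -0.5, -0.5]
opening: 0.0853
```

View pics/w1.png

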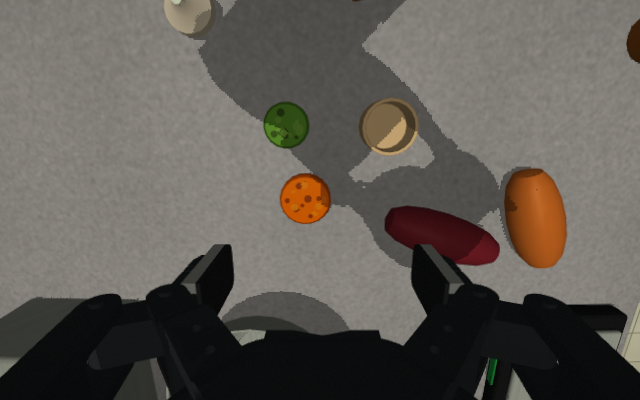

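Orange is at (305,198), green at (286,125) and the bowl rim at (389,127).

```bash
cat >> h.py <<'E'
def circ(c,uv,rad,lo,hi):
    "enclosing circle of the HSV-range blob near uv"
    m=cv2.inRange(cv2.cvtColor(c["pixels"],cv2.COLOR_RGB2HSV),np.array(lo),np.array(hi))
    k=np.zeros_like(m);cv2.circle(k,uv,rad,255,-1);m&=k
    n,l,s,ct=cv2.connectedComponentsWithStats(m)
    i=1+np.argmax(s[1:,4]); return cv2.minEnclosingCircle(cv2.findNonZero((l==i).astype(np.uint8)))
E
python3 - <<'E'
from h import *
import pickle;c=pickle.load(open("w1.pkl","rb"))
for n,uv,rad,lo,hi,z in(("orange",(305,198),36,(3,150,60),(20,255,255),.016),("green",(286,125),32,(40,80,20),(80,255,255),.014),("bowl",(389,127),36,(8,60,30),(28,255,255),.04)):
    (u,v),q=circ(c,uv,rad,lo,hi)
    print(n,u,v,q,w(c,(u,v),z).round(4),"diam",np.linalg.norm(w(c,(u-q,v),z)-w(c,(u+q,v),z)).round(4))
print(c["T"].round(4))
E
```

```text
orange 305.0 198.3333282470703 25.38601303100586 [ 0.4608 -0.3996  0.016 ] diam 0.0626
green 286.0146484375 124.57670593261719 23.3642520904541 [ 0.4398 -0.3113  0.014 ] diam 0.0544
bowl 388.3977966308594 125.22532653808594 30.033077239990234 [ 0.5534 -0.3111  0.04  ] diam 0.0651
[[ 1.000e+00  1.700e-03  7.000e-04  4.816e-01]
 [ 1.800e-03 -9.650e-01 -2.621e-01 -3.029e-01]
 [ 2.000e-04  2.621e-01 -9.650e-01  3.737e-01]
 [ 0.000e+00  0.000e+00  0.000e+00  1.000e+00]]
```

```bash
python3 -m crank '[{"delta_pos":[-0.107,-0.068,0],"twist":0,"claw":85},{"delta_pos":[-0.107,-0.068,0.6],"twist":0,"claw":80},{"delta_pos":[-0.107,-0.068,0.6],"twist":0,"claw":80},{"delta_pos":[-0.107,-0.068,0.6],"twist":0,"claw":80},{"delta_pos":[-0.107,-0.068,0.6],"twist":0,"claw":80}]'
python3 -m crank '[{"delta_pos":[0,0,0.06],"twist":0,"claw":80},{"delta_pos":[0,0,0.06],"twist":0,"claw":80},{"delta_pos":[0,0,0.06],"twist":0,"claw":80},{"delta_pos":[0,0,0.06],"twist":0,"claw":80},{"delta_pos":[0,0,0.06],"twist":0,"claw":80}]'
python3 - <<'E'
from h import *
c=cam("wrist");cv2.imwrite("pics/w2.png",c["pixels"][:,:,::-1]);s=r.sense();print(s["tcp_pos"],s["t"])
(u,v),q=circ(c,tuple(px(c,(.461,-.4,.018)).astype(int)),90,(3,150,60),(20,255,255));print(u,v,q,w(c,(u,v),.018))
E
```

```text
t: 2.43
tcp_pos: [0.4605, -0.4009, 0.2367]
orientation: [0.707, 0.707, -0.0, 0.001]
contact_force: [0.2, -0.3, 0.1]
opening: 0.0802
t: 2.85
tcp_pos: [0.4612, -0.4016, 0.2221]
orientation: [0.707, 0.707, -0.0, 0.002]
contact_force: [-0.1, 0.1, 0.4]
opening: 0.0801
[ 0.46110327 -0.40153004  0.22196652] 2.9
319.46533203125 221.81683349609375 50.49812316894531 [ 0.46033798 -0.39838666  0.018     ]
```

View pics/w2.png

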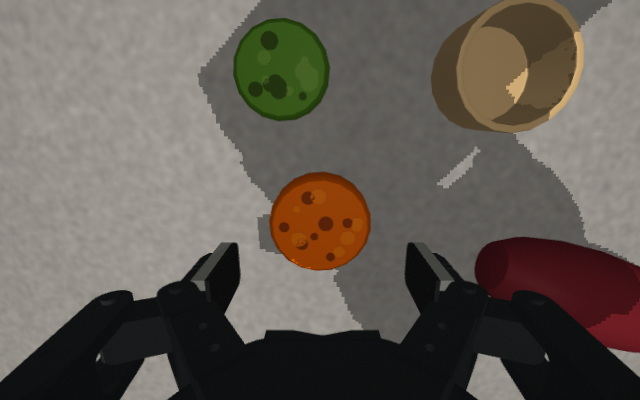

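Orange is centred between the fingers at (319,222), about 3 mm off in y. Descend, grip and lift.

```bash
python3 -m crank '[{"delta_pos":[0.01,0,0.1],"twist":0,"claw":80},{"delta_pos":[0.01,0,0.17],"twist":0,"claw":80},{"delta_pos":[0.01,0,0.17],"twist":0,"claw":80},{"delta_pos":[0.01,0,0.17],"twist":0,"claw":75},{"delta_pos":[0.01,0,0.17],"twist":0,"claw":70}]' 30
for i in 1 2; do python3 -m crank '[{"delta_pos":[0,0,0],"twist":0,"claw":58},{"delta_pos":[0,0,0],"twist":0,"claw":58},{"delta_pos":[0,0,0],"twist":0,"claw":58},{"delta_pos":[0,0,0],"twist":0,"claw":58},{"delta_pos":[0,0,0],"twist":0,"claw":58}]' 30; done
python3 -m crank '[{"delta_pos":[0,0,-0.05],"twist":0,"claw":58},{"delta_pos":[0,0,-0.15],"twist":0,"claw":58},{"delta_pos":[0,0,-0.25],"twist":0,"claw":58},{"delta_pos":[0,0,-0.25],"twist":0,"claw":58},{"delta_pos":[0,0,-0.25],"twist":0,"claw":58}]' 30
```

```text
t: 3.32
tcp_pos: [0.4611, -0.3986, 0.1706]
orientation: [0.707, 0.707, -0.0, 0.001]
contact_force: [0.1, -0.7, 1.0]
opening: 0.0699
t: 3.73
tcp_pos: [0.461, -0.3986, 0.171]
orientation: [0.707, 0.707, -0.0, 0.001]
contact_force: [-1.0, 0.7, 8.2]
opening: 0.062
t: 4.15
tcp_pos: [0.461, -0.3986, 0.171]
orientation: [0.707, 0.707, -0.0, 0.001]
contact_force: [-1.6, 1.0, 8.3]
opening: 0.062
t: 4.57
tcp_pos: [0.4611, -0.3986, 0.2468]
orientation: [0.707, 0.707, -0.0, 0.002]
contact_force: [0.3, 0.1, -1.7]
opening: 0.0621
```

```bash
python3 - <<'E'
from h import *
c=r.capture("wrist");c["pixels"]=cv2.imread("pics/wrist0.png")[:,:,::-1].copy()
P=np.eye(4);P[:3,:3]=R.from_quat([.70711,.7071,-.00039,-.00048]).as_matrix();P[:3,3]=[.62485,0,.4041];c["T"]=P@c["hand_eye"]
g=cv2.cvtColor(c["pixels"],cv2.COLOR_RGB2HSV)
k=np.zeros(g.shape[:2],np.uint8);cv2.circle(k,(316,235),60,255,-1)
m=((g[:,:,2]<40).astype(np.uint8)*255)&k
n,l,s,ct=cv2.connectedComponentsWithStats(m);i=1+np.argmax(s[1:,4]);print(s[i])
cn=max(cv2.findContours((l==i).astype(np.uint8),0,1)[0],key=cv2.contourArea)[:,0]
W=np.array([w(c,p,.026)[:2] for p in cn]);(u,v),q=cv2.minEnclosingCircle(W.astype(np.float32));print("round",u,v,q)
m=((g[:,:,1]<50)&(g[:,:,2]>90)).astype(np.uint8)*255;k[:]=0;cv2.fillConvexPoly(k,np.array([(205,15),(325,-8),(352,117),(238,141)]),255);m&=k
cn=max(cv2.findContours(m,0,1)[0],key=cv2.contourArea)[:,0]
W=np.array([w(c,p,.026)[:2] for p in cn]).astype(np.float32)
print("square",cv2.minAreaRect(W))
m=cv2.inRange(g,(4,90,20),(22,255,255));m=cv2.morphologyEx(m,cv2.MORPH_CLOSE,np.ones((5,5)))
cn=max(cv2.findContours(m,0,1)[0],key=cv2.contourArea)[:,0]
W=np.array([w(c,p,.018)[:2] for p in cn if p[1]>2]).astype(np.float32)
print("board",cv2.minAreaRect(W))
E
```

```text
[ 268  191   95   89 6632]
round 0.6159188151359558 -0.078004390001297 0.05955922603607178
square ((0.5791311860084534, 0.11685959249734879), (0.10848633944988251, 0.10844510048627853), 10.903897285461426)
board ((0.5980526208877563, 0.019096508622169495), (0.23737874627113342, 0.3560021221637726), 10.869576454162598)
```

```bash
for i in 1 2; do python3 -m crank '[{"delta_pos":[0.1,0.05,0],"twist":0,"claw":58},{"delta_pos":[0.23,0.113,0],"twist":0,"claw":58},{"delta_pos":[0.36,0.176,0],"twist":0,"claw":58},{"delta_pos":[0.48,0.235,0],"twist":0,"claw":58},{"delta_pos":[0.532,0.258,0],"twist":0,"claw":58}]' 30;done
python3 -m crank '[{"delta_pos":[0,0,0.04],"twist":0,"claw":58},{"delta_pos":[0,0,0.08],"twist":0,"claw":58},{"delta_pos":[0,0,0.12],"twist":0,"claw":58},{"delta_pos":[0,0,0.12],"twist":0,"claw":58},{"delta_pos":[0,0,0.12],"twist":0,"claw":58}]' 30
python3 - <<'E'
from h import *
c=cam("wrist");cv2.imwrite("pics/w3.png",c["pixels"][:,:,::-1]);s=r.sense();print(s["tcp_pos"],s["t"])
b=cam("scene");p=px(b,(.6,0.02,.03)).astype(int);cv2.imwrite("pics/s3.png",cv2.resize(b["pixels"][170:300,230:440,::-1],None,fx=3,fy=3))
for p in ((.616,-.079,.026),(.5785,.117,.026)): print(px(c,p))
E
```

```text
t: 5.03
tcp_pos: [0.539, -0.2345, 0.2432]
orientation: [0.706, 0.708, 0.0, -0.001]
contact_force: [0.4, 0.9, -1.3]
opening: 0.0621
t: 5.45
tcp_pos: [0.6166, -0.0747, 0.2432]
orientation: [0.706, 0.708, 0.0, -0.001]
contact_force: [0.3, 1.3, -1.4]
opening: 0.0622
t: 5.87
tcp_pos: [0.6146, -0.0799, 0.2067]
orientation: [0.708, 0.707, -0.001, -0.001]
contact_force: [0.4, -0.1, 0.1]
opening: 0.0623
[ 0.61502649 -0.07983918  0.20753299] 5.9167
[324.99773363 241.57753631]
[ 229.17869094 -228.98209348]
```

View pics/w3.png

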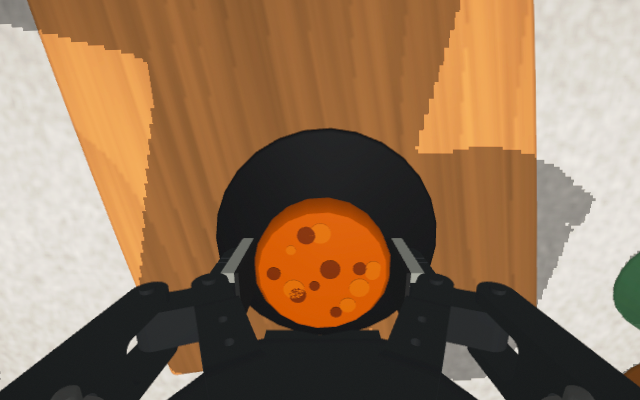

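Plate spans columns 217–436 with its top at row 127; the disc centre is at about (323,263).

```bash
python3 - <<'E'
from h import *
c=cam("wrist");print(r.sense()["tcp_pos"])
print(w(c,(328,127),.026),(w(c,(217,230),.026)+w(c,(436,230),.026))/2, w(c,(217,230),.026)-w(c,(436,230),.026))
(u,v),q=circ(c,(323,263),80,(3,150,60),(20,255,255));print(u,v,q,w(c,(u,v),.026+.011+.018))
E
```

```text
[ 0.61539438 -0.07966563  0.20836393]
[ 0.61844661 -0.01918552  0.026     ] [ 0.6179113  -0.07293554  0.026     ] [-1.17612871e-01  7.90314567e-05  0.00000000e+00]
322.16497802734375 264.6416320800781 68.66474914550781 [ 0.61555336 -0.07819846  0.055     ]
```

```bash
python3 -m crank '[{"delta_pos":[-0.001,0.006,0.015],"twist":0,"claw":58},{"delta_pos":[-0.001,0.006,0.034],"twist":0,"claw":58},{"delta_pos":[-0.001,0.006,0.034],"twist":0,"claw":58},{"delta_pos":[-0.001,0.006,0.034],"twist":0,"claw":58},{"delta_pos":[-0.001,0.006,0.034],"twist":0,"claw":58}]' 30
python3 -m crank '[{"delta_pos":[0,0,0],"twist":0,"claw":66},{"delta_pos":[0,0,0],"twist":0,"claw":70},{"delta_pos":[0,0,0],"twist":0,"claw":80},{"delta_pos":[0,0,0],"twist":0,"claw":85},{"delta_pos":[0,0,0],"twist":0,"claw":85}]' 30
python3 -m crank '[{"delta_pos":[0,0,-0.05],"twist":0,"claw":85},{"delta_pos":[0,0,-0.15],"twist":0,"claw":85},{"delta_pos":[0,0,-0.2],"twist":0,"claw":85},{"delta_pos":[0,0,-0.2],"twist":0,"claw":85},{"delta_pos":[0,0,-0.2],"twist":0,"claw":85}]' 30
python3 - <<'E'
from h import *
c=cam("wrist");cv2.imwrite("pics/w4.png",c["pixels"][:,:,::-1]);s=r.sense();print(s["tcp_pos"],s["t"])
(u,v),q=circ(c,tuple(px(c,(.616,-.078,.04)).astype(int)),80,(3,150,60),(20,255,255));print(u,v,q,w(c,(u,v),.044))
print(go(np.array([.44,-.312,.24])-s["tcp_pos"]))
E
```

```text
t: 6.43
tcp_pos: [0.6171, -0.0792, 0.1977]
orientation: [0.707, 0.707, -0.0, -0.0]
contact_force: [-0.7, 0.6, -1.8]
opening: 0.062
t: 6.85
tcp_pos: [0.6172, -0.0792, 0.1979]
orientation: [0.707, 0.707, 0.0, 0.0]
contact_force: [0.3, -0.2, -0.5]
opening: 0.0851
t: 7.27
tcp_pos: [0.6174, -0.0792, 0.2586]
orientation: [0.707, 0.707, 0.0, 0.001]
contact_force: [-0.4, 0.2, -0.2]
opening: 0.0846
[ 0.61705731 -0.07916272  0.25767337] 7.3167
320.9403991699219 221.13983154296875 48.41564178466797 [ 0.61728692 -0.07891092  0.044     ]
[-0.7761 -0.5902  0.0589]
```

```bash
python3 -m crank '[{"delta_pos":[-0.388,-0.296,0],"twist":0,"claw":80},{"delta_pos":[-0.388,-0.296,0],"twist":0,"claw":75},{"delta_pos":[-0.388,-0.296,0],"twist":0,"claw":75},{"delta_pos":[-0.388,-0.296,0],"twist":0,"claw":75},{"delta_pos":[-0.388,-0.296,0],"twist":0,"claw":75}]' 30
python3 -m crank '[{"delta_pos":[-0.386,-0.296,0.1],"twist":0,"claw":75},{"delta_pos":[-0.386,-0.296,0.13],"twist":0,"claw":75},{"delta_pos":[-0.386,-0.296,0.13],"twist":0,"claw":75},{"delta_pos":[-0.386,-0.296,0.13],"twist":0,"claw":75},{"delta_pos":[-0.386,-0.296,0.13],"twist":0,"claw":75}]' 30
python3 -m crank '[{"delta_pos":[0,0,0],"twist":0,"claw":75},{"delta_pos":[0,0,0],"twist":0,"claw":75},{"delta_pos":[0,0,0],"twist":0,"claw":75},{"delta_pos":[0,0,0],"twist":0,"claw":75},{"delta_pos":[0,0,0],"twist":0,"claw":75}]' 30
python3 - <<'E'
from h import *
c=cam("wrist");s=r.sense();print(s["tcp_pos"],s["t"])
(u,v),q=circ(c,tuple(px(c,(.4395,-.311,.016)).astype(int)),70,(40,80,20),(80,255,255));p=w(c,(u,v),.016);print(u,v,q,p)
p[2]=.173;print(go(p-s["tcp_pos"]))
E
```

```text
t: 7.73
tcp_pos: [0.5257, -0.1984, 0.2567]
orientation: [0.708, 0.706, -0.001, -0.001]
contact_force: [0.5, 0.2, -1.6]
opening: 0.0749
t: 8.15
tcp_pos: [0.4369, -0.314, 0.2166]
orientation: [0.708, 0.706, -0.0, -0.002]
contact_force: [-1.0, -0.6, -1.0]
opening: 0.0752
t: 8.57
tcp_pos: [0.4402, -0.3107, 0.219]
orientation: [0.707, 0.708, 0.0, 0.0]
contact_force: [0.3, -0.7, -0.2]
opening: 0.075
[ 0.44008507 -0.31079549  0.21896579] 8.6167
319.880615234375 225.42041015625 42.71883773803711 [ 0.43919178 -0.3089546   0.016     ]
[ 0.0062 -0.003   0.1532]
```

```bash
python3 -m crank '[{"delta_pos":[0.004,-0.003,0.1],"twist":0,"claw":75},{"delta_pos":[0.004,-0.003,0.15],"twist":0,"claw":75},{"delta_pos":[0.004,-0.003,0.15],"twist":0,"claw":75},{"delta_pos":[0.004,-0.003,0.15],"twist":0,"claw":70},{"delta_pos":[0.004,-0.003,0.15],"twist":0,"claw":62}]' 30
for i in 1 2; do python3 -m crank '[{"delta_pos":[0,0,0],"twist":0,"claw":48},{"delta_pos":[0,0,0],"twist":0,"claw":48},{"delta_pos":[0,0,0],"twist":0,"claw":48},{"delta_pos":[0,0,0],"twist":0,"claw":48},{"delta_pos":[0,0,0],"twist":0,"claw":48}]' 30; done
python3 -m crank '[{"delta_pos":[0,0,-0.05],"twist":0,"claw":48},{"delta_pos":[0,0,-0.15],"twist":0,"claw":48},{"delta_pos":[0,0,-0.27],"twist":0,"claw":48},{"delta_pos":[0,0,-0.3],"twist":0,"claw":48},{"delta_pos":[0,0,-0.3],"twist":0,"claw":48}]' 30
for i in 1 2; do python3 -m crank '[{"delta_pos":[0.08,0.06,0],"twist":0,"claw":48},{"delta_pos":[0.18,0.137,0],"twist":0,"claw":48},{"delta_pos":[0.28,0.213,0],"twist":0,"claw":48},{"delta_pos":[0.36,0.274,0],"twist":0,"claw":48},{"delta_pos":[0.387,0.296,0],"twist":0,"claw":48}]' 30;done
python3 -m crank '[{"delta_pos":[0,0,0],"twist":0,"claw":48},{"delta_pos":[0,0,0.02],"twist":0,"claw":48},{"delta_pos":[0,0,0.04],"twist":0,"claw":48},{"delta_pos":[0,0,0.04],"twist":0,"claw":48},{"delta_pos":[0,0,0.04],"twist":0,"claw":48}]' 30
python3 - <<'E'
from h import *
c=cam("wrist");s=r.sense();print(s["tcp_pos"],s["t"]);cv2.imwrite("pics/w5.png",c["pixels"][:,:,::-1])
(u,v),q=circ(c,tuple(px(c,(*s["tcp_pos"][:2],s["tcp_pos"][2]-.157)).astype(int)),80,(40,80,20),(80,255,255));p=w(c,(u,v),s["tcp_pos"][2]-.157);print(u,v,q,p)
E
```

```text
t: 9.03
tcp_pos: [0.4391, -0.3103, 0.1746]
orientation: [0.707, 0.707, 0.0, 0.0]
contact_force: [0.7, -0.2, 0.4]
opening: 0.062
t: 9.45
tcp_pos: [0.439, -0.3103, 0.1752]
orientation: [0.707, 0.707, 0.0, 0.001]
contact_force: [-0.5, 2.3, 8.2]
opening: 0.052
t: 9.87
tcp_pos: [0.439, -0.3103, 0.1752]
orientation: [0.707, 0.707, 0.0, 0.001]
contact_force: [-0.7, 1.5, 8.4]
opening: 0.0519
t: 10.28
tcp_pos: [0.4394, -0.3108, 0.2674]
orientation: [0.707, 0.707, 0.0, 0.003]
contact_force: [1.0, 0.6, 0.7]
opening: 0.0521
t: 10.7
tcp_pos: [0.5292, -0.191, 0.2634]
orientation: [0.706, 0.708, 0.0, -0.0]
contact_force: [-0.2, 0.4, -1.2]
opening: 0.052
t: 11.12
tcp_pos: [0.618, -0.075, 0.2634]
orientation: [0.706, 0.708, 0.0, 0.0]
contact_force: [-1.1, -0.1, -0.2]
opening: 0.0521
t: 11.53
tcp_pos: [0.6155, -0.079, 0.2511]
orientation: [0.708, 0.707, -0.0, -0.001]
contact_force: [-0.3, -0.8, 0.5]
opening: 0.0519
[ 0.6158004  -0.07890389  0.25153299] 11.5833
321.7973937988281 256.9244079589844 55.87579345703125 [ 0.61540365 -0.07536958  0.09453299]
```

View pics/w5.png

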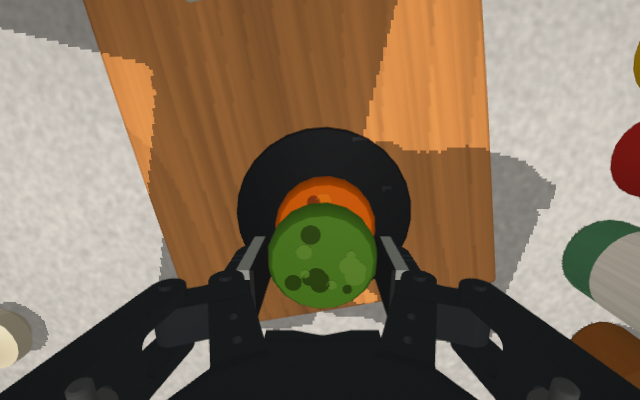

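```bash
python3 -m crank '[{"delta_pos":[-0.007,0.005,0.04],"twist":0,"claw":48},{"delta_pos":[-0.007,0.005,0.08],"twist":0,"claw":48},{"delta_pos":[-0.007,0.005,0.105],"twist":0,"claw":48},{"delta_pos":[-0.007,0.005,0.105],"twist":0,"claw":48},{"delta_pos":[-0.007,0.005,0.105],"twist":0,"claw":48}]' 30
python3 -m crank '[{"delta_pos":[0,0,0],"twist":0,"claw":48},{"delta_pos":[0,0,0],"twist":0,"claw":56},{"delta_pos":[0,0,0],"twist":0,"claw":62},{"delta_pos":[0,0,0],"twist":0,"claw":75},{"delta_pos":[0,0,0],"twist":0,"claw":85}]' 30
python3 -m crank '[{"delta_pos":[0,0,-0.05],"twist":0,"claw":85},{"delta_pos":[0,0,-0.15],"twist":0,"claw":85},{"delta_pos":[0,0,-0.2],"twist":0,"claw":85},{"delta_pos":[0,0,-0.2],"twist":0,"claw":85},{"delta_pos":[0,0,-0.2],"twist":0,"claw":85}]' 30
python3 - <<'E'
from h import *
c=cam("wrist");cv2.imwrite("pics/w6.png",c["pixels"][:,:,::-1]);s=r.sense();print(s["tcp_pos"],s["t"])
u0=tuple(px(c,(.617,-.079,.055)).astype(int))
(u,v),q=circ(c,u0,85,(40,80,20),(80,255,255));print("green",u,v,q,w(c,(u,v),.060))
(u,v),q=circ(c,u0,85,(3,150,60),(20,255,255));print("orange",u,v,q,w(c,(u,v),.044))
print(go(np.array([.5535,-.3095,.25])-s["tcp_pos"]))
E
```

```text
t: 12.0
tcp_pos: [0.6175, -0.0801, 0.2191]
orientation: [0.707, 0.707, -0.0, -0.001]
contact_force: [0.5, 0.5, -0.9]
opening: 0.052
t: 12.42
tcp_pos: [0.6178, -0.0801, 0.2204]
orientation: [0.707, 0.707, 0.0, 0.0]
contact_force: [-0.7, -0.6, 0.2]
opening: 0.0832
t: 12.83
tcp_pos: [0.618, -0.0801, 0.2812]
orientation: [0.707, 0.707, 0.001, 0.001]
contact_force: [-0.1, 0.0, -0.4]
opening: 0.0847
[ 0.61766093 -0.08004127  0.2802067 ] 12.8833
green 321.38623046875 217.1241912841797 39.15502166748047 [ 0.61817815 -0.07930285  0.06      ]
orange 319.0 214.0 85.0000991821289 [ 0.61645949 -0.08235608  0.044     ]
[-0.7648 -0.2139  0.1007]
```

View pics/w6.png

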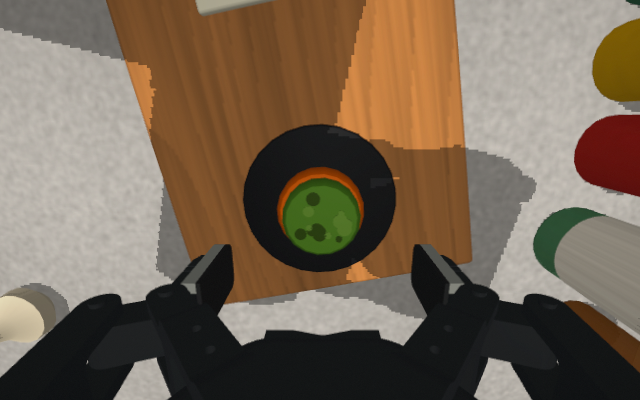

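Green sits on the orange one at (321,217), centred within about 1 mm. Now the bowl.

```bash
for i in 1 2; do python3 -m crank '[{"delta_pos":[-0.383,-0.107,0],"twist":0,"claw":85},{"delta_pos":[-0.383,-0.107,0],"twist":0,"claw":85},{"delta_pos":[-0.383,-0.107,0],"twist":0,"claw":85},{"delta_pos":[-0.383,-0.107,0.05],"twist":0,"claw":85},{"delta_pos":[-0.383,-0.107,0.05],"twist":0,"claw":85}]' 30; done
python3 -m crank '[{"delta_pos":[0,0,0],"twist":0,"claw":80},{"delta_pos":[0,0,0],"twist":0,"claw":80},{"delta_pos":[0,0,0],"twist":0,"claw":80},{"delta_pos":[0,0,0],"twist":0,"claw":80},{"delta_pos":[0,0,0],"twist":0,"claw":80}]' 30
python3 - <<'E'
from h import *
c=cam("wrist");s=r.sense();print(s["tcp_pos"],s["t"]);cv2.imwrite("pics/w7.png",c["pixels"][:,:,::-1])
print(px(c,(.5535,-.3095,.04)))
E
```

```text
t: 13.3
tcp_pos: [0.5843, -0.1965, 0.2625]
orientation: [0.708, 0.706, -0.001, -0.002]
contact_force: [-0.4, 1.0, -1.0]
opening: 0.085
t: 13.72
tcp_pos: [0.5527, -0.3103, 0.248]
orientation: [0.708, 0.706, -0.0, -0.002]
contact_force: [-1.2, 1.1, -1.2]
opening: 0.0848
t: 14.13
tcp_pos: [0.554, -0.3092, 0.2507]
orientation: [0.707, 0.707, 0.0, 0.0]
contact_force: [0.5, 0.7, 0.6]
opening: 0.0801
[ 0.55388845 -0.30936874  0.25067735] 14.1833
[320.78987225 224.14478263]
```

View pics/w7.png

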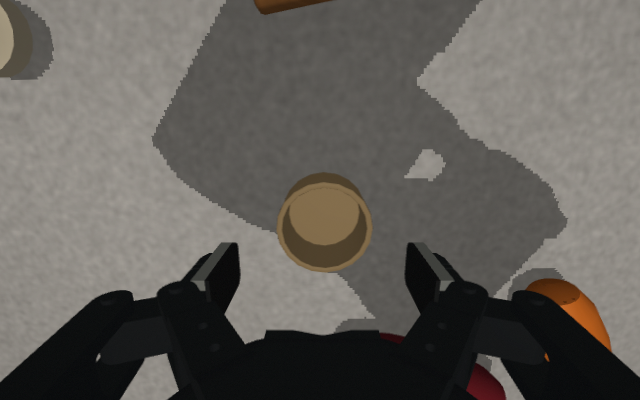

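Bowl rim centre is at (324.5,227), about 2 mm from prediction. Correct, grip, lift and carry.

```bash
python3 -m crank '[{"delta_pos":[-0.006,0.007,0.03],"twist":0,"claw":80},{"delta_pos":[-0.006,0.007,0.13],"twist":0,"claw":80},{"delta_pos":[-0.006,0.007,0.235],"twist":0,"claw":80},{"delta_pos":[-0.006,0.007,0.235],"twist":0,"claw":80},{"delta_pos":[-0.006,0.007,0.235],"twist":0,"claw":75}]' 30
for i in 1 2; do python3 -m crank '[{"delta_pos":[0,0,0],"twist":0,"claw":56},{"delta_pos":[0,0,0],"twist":0,"claw":56},{"delta_pos":[0,0,0],"twist":0,"claw":56},{"delta_pos":[0,0,0],"twist":0,"claw":56},{"delta_pos":[0,0,0],"twist":0,"claw":56}]' 35; done
python3 -m crank '[{"delta_pos":[0,0,-0.05],"twist":0,"claw":56},{"delta_pos":[0,0,-0.15],"twist":0,"claw":56},{"delta_pos":[0,0,-0.27],"twist":0,"claw":56},{"delta_pos":[0,0,-0.38],"twist":0,"claw":56},{"delta_pos":[0,0,-0.4],"twist":0,"claw":56}]' 35
for i in 1 2 3; do python3 -m crank '[{"delta_pos":[0.08,0.004,0],"twist":0,"claw":56},{"delta_pos":[0.19,0.01,0],"twist":0,"claw":56},{"delta_pos":[0.3,0.016,0],"twist":0,"claw":56},{"delta_pos":[0.4,0.021,0],"twist":0,"claw":56},{"delta_pos":[0.476,0.025,0],"twist":0,"claw":56}]' 35;done
python3 -m crank '[{"delta_pos":[0,0,0],"twist":0,"claw":56},{"delta_pos":[0,0,0.1],"twist":0,"claw":56},{"delta_pos":[0,0,0.2],"twist":0,"claw":56},{"delta_pos":[0,0,0.2],"twist":0,"claw":56},{"delta_pos":[0,0,0.2],"twist":0,"claw":56}]' 35
python3 - <<'E'
from h import *
c=cam("wrist");s=r.sense();print(s["tcp_pos"],s["t"]);cv2.imwrite("pics/w8.png",c["pixels"][:,:,::-1])
a=.188;C=np.array([.5785,.117]);X=np.array([np.cos(a),np.sin(a)]);Y=np.array([-np.sin(a),np.cos(a)])
for i,j in((-1,1),(1,1),(1,-1),(-1,-1)): print(px(c,(*(C+.055*(i*X+j*Y)),.026)).round(1))
E
```

```text
t: 14.6
tcp_pos: [0.5553, -0.3114, 0.1786]
orientation: [0.707, 0.707, -0.0, -0.002]
contact_force: [0.6, -0.2, 0.4]
opening: 0.0754
t: 15.02
tcp_pos: [0.5562, -0.312, 0.1813]
orientation: [0.707, 0.707, 0.0, 0.001]
contact_force: [0.7, -0.2, 9.2]
opening: 0.0618
t: 15.43
tcp_pos: [0.5562, -0.312, 0.1813]
orientation: [0.707, 0.707, 0.0, 0.001]
contact_force: [0.4, 1.0, 8.9]
opening: 0.0617
t: 15.85
tcp_pos: [0.5568, -0.3124, 0.3061]
orientation: [0.707, 0.707, 0.001, 0.004]
contact_force: [0.7, -0.6, 0.0]
opening: 0.0621
t: 16.27
tcp_pos: [0.5629, -0.1667, 0.3002]
orientation: [0.707, 0.707, 0.0, -0.0]
contact_force: [0.9, 0.0, -1.4]
opening: 0.0616
t: 16.68
tcp_pos: [0.5705, -0.0238, 0.3002]
orientation: [0.707, 0.707, 0.0, 0.0]
contact_force: [0.2, 0.8, -0.5]
opening: 0.062
t: 17.1
tcp_pos: [0.578, 0.119, 0.3002]
orientation: [0.707, 0.707, 0.0, 0.0]
contact_force: [-0.3, -0.5, -1.2]
opening: 0.0615
t: 17.52
tcp_pos: [0.5778, 0.1164, 0.2393]
orientation: [0.707, 0.707, -0.001, -0.001]
contact_force: [0.2, -0.9, 0.3]
opening: 0.0615
[0.57838911 0.11644744 0.2406048 ] 17.5667
[217.6 152.9]
[398.5 117.8]
[417.9 282.1]
[261.1 308. ]
```

View pics/w8.png

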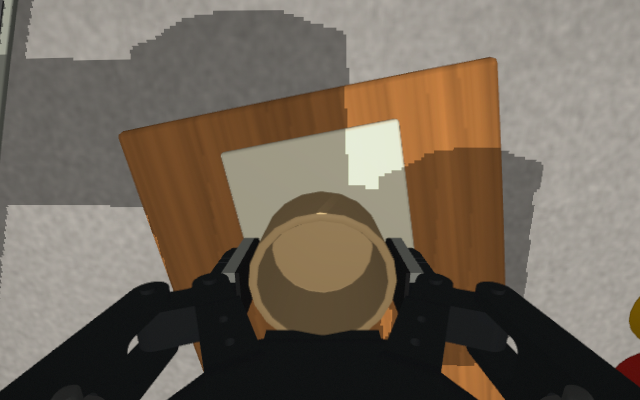

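Plate's far corners are at (221,153) and (399,120), within 1–2 mm of prediction. Lower and release.

```bash
python3 -m crank '[{"delta_pos":[-0.003,0.004,0.04],"twist":0,"claw":56},{"delta_pos":[-0.003,0.004,0.08],"twist":0,"claw":56},{"delta_pos":[-0.003,0.004,0.11],"twist":0,"claw":56},{"delta_pos":[-0.003,0.004,0.11],"twist":0,"claw":56},{"delta_pos":[-0.003,0.004,0.11],"twist":0,"claw":56}]' 35
python3 -m crank '[{"delta_pos":[0,0,0],"twist":0,"claw":56},{"delta_pos":[0,0,0],"twist":0,"claw":66},{"delta_pos":[0,0,0],"twist":0,"claw":70},{"delta_pos":[0,0,0],"twist":0,"claw":80},{"delta_pos":[0,0,0],"twist":0,"claw":85}]' 30
python3 -m crank '[{"delta_pos":[0,0,0],"twist":0,"claw":85},{"delta_pos":[0,0,-0.1],"twist":0,"claw":85},{"delta_pos":[0,0,-0.2],"twist":0,"claw":85},{"delta_pos":[0,0,-0.3],"twist":0,"claw":85},{"delta_pos":[0,0,-0.3],"twist":0,"claw":85}]' 30
python3 - <<'E'
from h import *
c=cam("wrist");s=r.sense();print(s["tcp_pos"],s["t"]);cv2.imwrite("pics/w9.png",c["pixels"][:,:,::-1])
a=.188;C=np.array([.5795,.1163]);X=np.array([np.cos(a),np.sin(a)]);Y=np.array([-np.sin(a),np.cos(a)])
for i,j in((-1,1),(1,1),(1,-1),(-1,-1)): print(px(c,(*(C+.055*(i*X+j*Y)),.026)).round(1))
print(px(c,(*C,.066)))
print(go(np.array([.583,.405,.3])-s["tcp_pos"]))
E
```

```text
t: 17.98
tcp_pos: [0.5794, 0.1157, 0.2062]
orientation: [0.707, 0.707, -0.0, -0.0]
contact_force: [-0.6, 0.4, -0.6]
opening: 0.0616
t: 18.4
tcp_pos: [0.5794, 0.1158, 0.2069]
orientation: [0.707, 0.707, 0.0, 0.0]
contact_force: [-0.2, -0.9, 0.7]
opening: 0.0847
t: 18.82
tcp_pos: [0.5807, 0.116, 0.3021]
orientation: [0.707, 0.707, 0.003, 0.002]
contact_force: [2.2, -0.0, 0.1]
opening: 0.0852
[0.58019649 0.11590447 0.29972456] 18.8667
[237.8 144.7]
[373.  118.3]
[390.7 244.9]
[269.4 266.3]
[317.48608927 211.4608852 ]
[ 9.637e-01  9.400e-03 -4.000e-04]
```

View pics/w9.png

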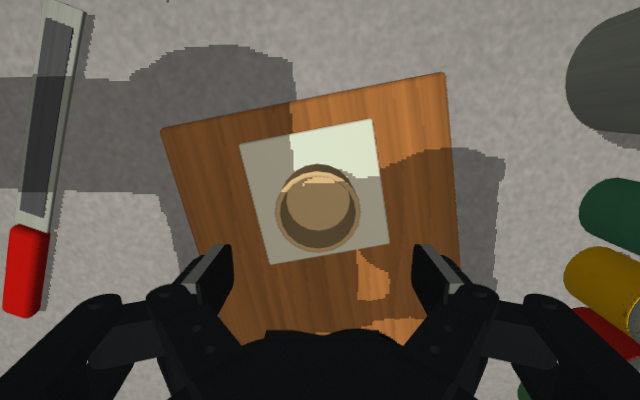

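Bowl rim centre is at (318,212) against a predicted (317,211), so it is centred. Now the lime.

```bash
for i in 1 2; do python3 -m crank '[{"delta_pos":[0.48,0.004,0],"twist":0,"claw":70},{"delta_pos":[0.48,0.004,0],"twist":0,"claw":70},{"delta_pos":[0.48,0.004,0],"twist":0,"claw":70},{"delta_pos":[0.48,0.004,0],"twist":0,"claw":70},{"delta_pos":[0.48,0.004,0],"twist":0,"claw":70}]' 30; done
python3 -m crank '[{"delta_pos":[0,0,0.1],"twist":0,"claw":70},{"delta_pos":[0,0,0.16],"twist":0,"claw":70},{"delta_pos":[0,0,0.16],"twist":0,"claw":70},{"delta_pos":[0,0,0.16],"twist":0,"claw":70},{"delta_pos":[0,0,0.16],"twist":0,"claw":70}]' 30
python3 - <<'E'
from h import *
c=cam("wrist");s=r.sense();print(s["tcp_pos"],s["t"]);cv2.imwrite("pics/w10.png",c["pixels"][:,:,::-1])
(u,v),q=circ(c,tuple(px(c,(.583,.405,.016)).astype(int)),80,(30,60,20),(85,255,255));print(u,v,q)
for z in(.006,.012,.018):print(w(c,(u,v),z))
E
```

```text
t: 19.28
tcp_pos: [0.5799, 0.2638, 0.2958]
orientation: [0.706, 0.708, 0.0, -0.0]
contact_force: [-1.0, -0.5, -0.7]
opening: 0.0699
t: 19.7
tcp_pos: [0.5811, 0.4074, 0.2955]
orientation: [0.706, 0.708, 0.0, -0.0]
contact_force: [-0.2, -0.3, -0.3]
opening: 0.0698
t: 20.12
tcp_pos: [0.5823, 0.4033, 0.2496]
orientation: [0.707, 0.707, 0.0, 0.0]
contact_force: [-0.4, 0.6, 0.3]
opening: 0.0702
[0.58236301 0.40351317 0.25004361] 20.1667
321.4173583984375 204.1280975341797 32.97330093383789
[0.58219585 0.40679928 0.006     ]
[0.58220444 0.40854431 0.012     ]
[0.58221304 0.41028933 0.018     ]
```

View pics/w10.png

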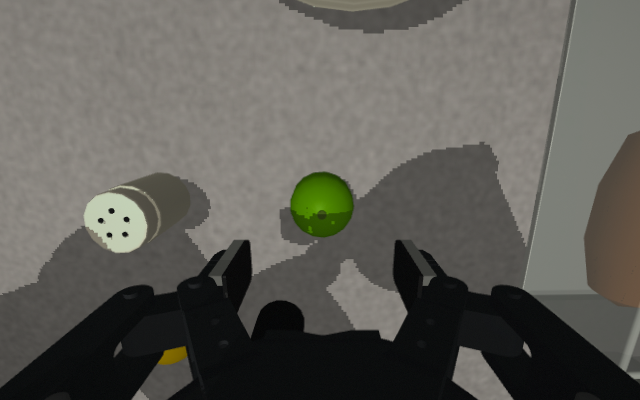

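```bash
python3 -m crank '[{"delta_pos":[0.013,0,0.03],"twist":0,"claw":70},{"delta_pos":[0.013,0,0.14],"twist":0,"claw":70},{"delta_pos":[0.013,0,0.25],"twist":0,"claw":70},{"delta_pos":[0.013,0,0.25],"twist":0,"claw":70},{"delta_pos":[0.013,0,0.25],"twist":0,"claw":64}]' 30
for i in 1 2; do python3 -m crank '[{"delta_pos":[0,0,0],"twist":0,"claw":40},{"delta_pos":[0,0,0],"twist":0,"claw":40},{"delta_pos":[0,0,0],"twist":0,"claw":40},{"delta_pos":[0,0,0],"twist":0,"claw":40},{"delta_pos":[0,0,0],"twist":0,"claw":40}]' 30; done
python3 -m crank '[{"delta_pos":[0,0,-0.05],"twist":0,"claw":40},{"delta_pos":[0,0,-0.15],"twist":0,"claw":40},{"delta_pos":[0,0,-0.27],"twist":0,"claw":40},{"delta_pos":[0,0,-0.36],"twist":0,"claw":40},{"delta_pos":[0,0,-0.36],"twist":0,"claw":40}]' 30
for i in 1 2 3; do python3 -m crank '[{"delta_pos":[-0.08,0.004,0],"twist":0,"claw":40},{"delta_pos":[-0.18,0.008,0],"twist":0,"claw":40},{"delta_pos":[-0.28,0.012,0],"twist":0,"claw":40},{"delta_pos":[-0.37,0.016,0],"twist":0,"claw":40},{"delta_pos":[-0.432,0.0175,0],"twist":0,"claw":40}]' 30;done
python3 -m crank '[{"delta_pos":[0,0,0],"twist":0,"claw":40},{"delta_pos":[0,0,0.1],"twist":0,"claw":40},{"delta_pos":[0,0,0.2],"twist":0,"claw":40},{"delta_pos":[0,0,0.2],"twist":0,"claw":40},{"delta_pos":[0,0,0.2],"twist":0,"claw":40}]' 30
python3 - <<'E'
from h import *
c=cam("wrist");s=r.sense();print(s["tcp_pos"],s["t"]);cv2.imwrite("pics/w11.png",c["pixels"][:,:,::-1])
print(px(c,(.5982,.0187,.018)),go(np.array([.5982,.0187,.1935])-s["tcp_pos"]))
E
```

```text
t: 20.58
tcp_pos: [0.5814, 0.4076, 0.173]
orientation: [0.707, 0.707, -0.001, -0.0]
contact_force: [0.3, 0.6, 0.9]
opening: 0.0639
t: 21.0
tcp_pos: [0.5825, 0.4082, 0.1764]
orientation: [0.707, 0.707, 0.002, 0.0]
contact_force: [-0.0, -0.7, 8.1]
opening: 0.0444
t: 21.42
tcp_pos: [0.5825, 0.4082, 0.1763]
orientation: [0.707, 0.707, 0.002, 0.0]
contact_force: [-1.3, -0.1, 9.0]
opening: 0.0442
t: 21.83
tcp_pos: [0.5832, 0.4086, 0.2903]
orientation: [0.707, 0.707, 0.005, 0.001]
contact_force: [0.4, 0.3, -0.0]
opening: 0.044
t: 22.25
tcp_pos: [0.5872, 0.276, 0.2836]
orientation: [0.707, 0.707, 0.001, 0.0]
contact_force: [0.6, -0.4, -1.1]
opening: 0.0442
t: 22.67
tcp_pos: [0.5924, 0.1463, 0.2835]
orientation: [0.707, 0.707, 0.001, 0.001]
contact_force: [1.5, 0.2, -0.4]
opening: 0.0442
t: 23.08
tcp_pos: [0.5977, 0.0166, 0.2835]
orientation: [0.707, 0.707, 0.001, 0.001]
contact_force: [0.6, 0.3, -0.2]
opening: 0.0441
t: 23.5
tcp_pos: [0.5973, 0.0193, 0.2221]
orientation: [0.707, 0.707, -0.001, -0.001]
contact_force: [0.9, -0.7, 0.1]
opening: 0.0441
[0.59788038 0.01928487 0.2231641 ] 23.55
[323.64695373 228.50214552] [-0.0019  0.001   0.0989]
```

View pics/w11.png

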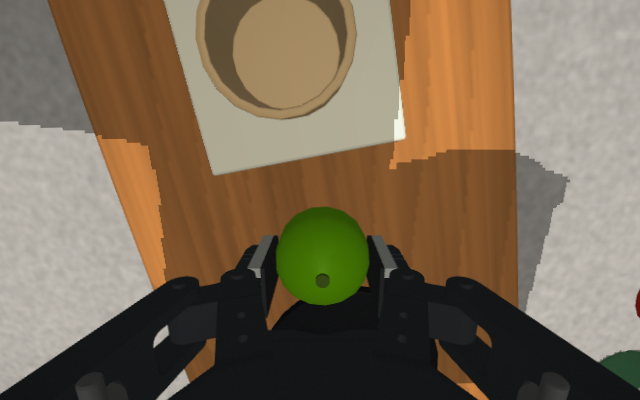

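```bash
python3 -m crank '[{"delta_pos":[-0.001,0.001,0.04],"twist":0,"claw":40},{"delta_pos":[-0.001,0.001,0.07],"twist":0,"claw":40},{"delta_pos":[-0.001,0.001,0.096],"twist":0,"claw":40},{"delta_pos":[-0.001,0.001,0.096],"twist":0,"claw":40},{"delta_pos":[-0.001,0.001,0.096],"twist":0,"claw":40}]' 30
python3 -m crank '[{"delta_pos":[0,0,0],"twist":0,"claw":40},{"delta_pos":[0,0,0],"twist":0,"claw":48},{"delta_pos":[0,0,0],"twist":0,"claw":54},{"delta_pos":[0,0,0],"twist":0,"claw":65},{"delta_pos":[0,0,0],"twist":0,"claw":70}]' 30
python3 -m crank '[{"delta_pos":[0,0,0],"twist":0,"claw":70},{"delta_pos":[0,0,-0.1],"twist":0,"claw":70},{"delta_pos":[0,0,-0.2],"twist":0,"claw":70},{"delta_pos":[0,0,-0.3],"twist":0,"claw":70},{"delta_pos":[0,0,-0.33],"twist":0,"claw":70}]' 30
for i in 1 2 3; do python3 -m crank '[{"delta_pos":[0,0,0],"twist":-0.035,"claw":70},{"delta_pos":[0,0,0],"twist":-0.075,"claw":70},{"delta_pos":[0,0,0],"twist":-0.112,"claw":70},{"delta_pos":[0,0,0],"twist":-0.15,"claw":70},{"delta_pos":[0,0,0],"twist":-0.1867,"claw":70}]' 30;done
python3 - <<'E'
from h import *
c=cam("wrist");s=r.sense();print(s["tcp_pos"],s["t"],s["qpos"][5]);cv2.imwrite("pics/w12.png",c["pixels"][:,:,::-1])
(u,v),q=circ(c,tuple(px(c,(.598,.019,.03)).astype(int)),60,(30,60,20),(85,255,255));print(u,v,q,w(c,(u,v),.030))
print(go(np.array([.465,.413,.3])-s["tcp_pos"]),R.from_quat(s["orientation"]).as_matrix().round(3))
E
```

```text
t: 23.97
tcp_pos: [0.5979, 0.0187, 0.1927]
orientation: [0.707, 0.707, -0.0, -0.0]
contact_force: [-0.1, 0.2, 0.1]
opening: 0.0441
t: 24.38
tcp_pos: [0.5978, 0.0186, 0.1931]
orientation: [0.707, 0.707, -0.0, 0.0]
contact_force: [0.0, -0.1, -0.1]
opening: 0.0698
t: 24.8
tcp_pos: [0.5987, 0.0186, 0.2961]
orientation: [0.707, 0.707, 0.002, 0.002]
contact_force: [1.7, -0.1, -0.2]
opening: 0.0699
t: 25.22
tcp_pos: [0.5977, 0.0186, 0.2918]
orientation: [0.47, 0.883, -0.0, -0.0]
contact_force: [-0.2, -0.6, 0.4]
opening: 0.0699
t: 25.63
tcp_pos: [0.5977, 0.0186, 0.2917]
orientation: [0.195, 0.981, -0.0, -0.0]
contact_force: [-0.6, 0.3, 0.4]
opening: 0.07
t: 26.05
tcp_pos: [0.5977, 0.0186, 0.2917]
orientation: [-0.097, 0.995, 0.0, -0.0]
contact_force: [0.3, 0.3, -0.1]
opening: 0.0701
[0.5977518  0.01858302 0.29172602] 26.1 -1.8435240933669328
322.22900390625 201.78726196289062 29.455224990844727 [0.5967874 0.0175729 0.03     ]
[ 0.167   1.3771 -0.0274] [[-0.979 -0.203 -0.   ]
 [-0.203  0.979  0.   ]
 [ 0.     0.    -1.   ]]
```

View pics/w12.png

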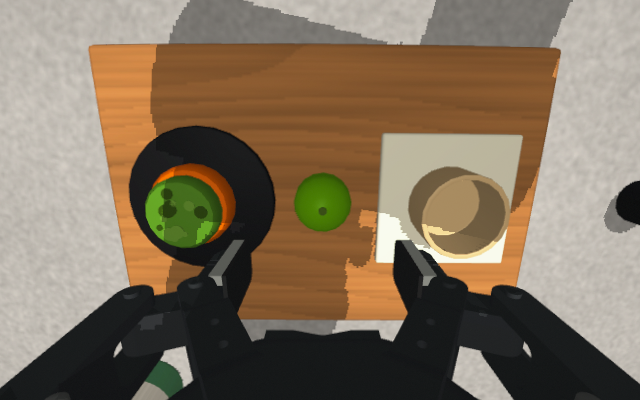

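Lime is at (322,202), midway between the plates and level; the bowl and stack are undisturbed. Next is the salt pot.

```bash
for i in 1 2 3; do python3 -m crank '[{"delta_pos":[0.0557,0.459,0],"twist":0,"claw":70},{"delta_pos":[0.0557,0.459,0],"twist":0,"claw":70},{"delta_pos":[0.0557,0.459,0],"twist":0,"claw":70},{"delta_pos":[0.0557,0.459,0],"twist":0,"claw":70},{"delta_pos":[0.0557,0.459,0],"twist":0,"claw":70}]' 35; done
python3 -m crank '[{"delta_pos":[0,0,0],"twist":0,"claw":70},{"delta_pos":[0,0,0],"twist":0,"claw":70},{"delta_pos":[0,0,0],"twist":0,"claw":70},{"delta_pos":[0,0,0],"twist":0,"claw":70},{"delta_pos":[0,0,0],"twist":0,"claw":70}]' 35
python3 - <<'E'
from h import *
c=cam("wrist");s=r.sense();print(s["tcp_pos"],s["t"],s["orientation"].round(3));cv2.imwrite("pics/w13.png",c["pixels"][:,:,::-1])
import pickle;pickle.dump(c,open("w13.pkl","wb"))
d=dict(c);P=np.eye(4);P[:3,:3]=R.from_quat([.7071,.7071,0,0]).as_matrix();P[:3,3]=[.58236,.40351,.25004];d["T"]=P@c["hand_eye"]
p=w(d,(116,222),.058);print("from w10",p,px(c,p))
E
```

```text
t: 26.52
tcp_pos: [0.5542, 0.1538, 0.2918]
orientation: [-0.095, 0.996, 0.0, -0.0]
contact_force: [-0.2, -1.3, 0.5]
opening: 0.0699
t: 26.93
tcp_pos: [0.5125, 0.2853, 0.2919]
orientation: [-0.095, 0.996, 0.0, 0.0]
contact_force: [0.1, 0.6, -1.4]
opening: 0.0698
t: 27.35
tcp_pos: [0.4706, 0.4171, 0.2918]
orientation: [-0.095, 0.996, 0.0, 0.0]
contact_force: [-0.6, -0.5, 0.2]
opening: 0.0702
t: 27.77
tcp_pos: [0.4716, 0.4141, 0.2921]
orientation: [-0.094, 0.996, -0.0, -0.0]
contact_force: [0.8, -0.0, 0.2]
opening: 0.0702
[0.47146915 0.41428095 0.29207797] 27.8167 [-0.094  0.996 -0.     0.   ]
from w10 [0.46324235 0.41215915 0.058     ] [323.07331545 202.18463764]
```

View pics/w13.png

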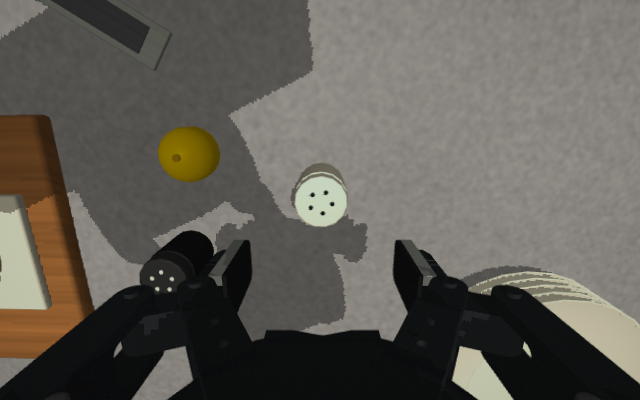

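Salt cap centre is at (321,201), agreeing with the earlier fix. Grip, lift and carry.

```bash
python3 -m crank '[{"delta_pos":[0.026,-0.004,0.03],"twist":0,"claw":70},{"delta_pos":[0.026,-0.004,0.13],"twist":0,"claw":70},{"delta_pos":[0.026,-0.004,0.23],"twist":0,"claw":70},{"delta_pos":[0.026,-0.004,0.32],"twist":0,"claw":70},{"delta_pos":[0.026,-0.004,0.353],"twist":0,"claw":70}]' 35
for i in 1 2 3; do python3 -m crank '[{"delta_pos":[0,0,0],"twist":0,"claw":34},{"delta_pos":[0,0,0],"twist":0,"claw":34},{"delta_pos":[0,0,0],"twist":0,"claw":34},{"delta_pos":[0,0,0],"twist":0,"claw":34},{"delta_pos":[0,0,0],"twist":0,"claw":34}]' 35; done
python3 -m crank '[{"delta_pos":[0,0,-0.05],"twist":0,"claw":34},{"delta_pos":[0,0,-0.15],"twist":0,"claw":34},{"delta_pos":[0,0,-0.27],"twist":0,"claw":34},{"delta_pos":[0,0,-0.37],"twist":0,"claw":34},{"delta_pos":[0,0,-0.38],"twist":0,"claw":34}]' 35
for i in 1 2 3; do python3 -m crank '[{"delta_pos":[-0.025,-0.08,0],"twist":0,"claw":34},{"delta_pos":[-0.06,-0.19,0],"twist":0,"claw":34},{"delta_pos":[-0.095,-0.3,0],"twist":0,"claw":34},{"delta_pos":[-0.125,-0.395,0],"twist":0,"claw":34},{"delta_pos":[-0.1447,-0.4567,0],"twist":0,"claw":34}]' 35;done
python3 -m crank '[{"delta_pos":[0,0,0],"twist":0,"claw":34},{"delta_pos":[0,0,0.1],"twist":0,"claw":34},{"delta_pos":[0,0,0.2],"twist":0,"claw":34},{"delta_pos":[0,0,0.2],"twist":0,"claw":34},{"delta_pos":[0,0,0.2],"twist":0,"claw":34}]' 35
python3 - <<'E'
from h import *
c=cam("wrist");s=r.sense();print(s["tcp_pos"],s["t"],s["orientation"].round(3));cv2.imwrite("pics/w14.png",c["pixels"][:,:,::-1])
(u,v),q=circ(c,tuple(px(c,(.598,.019,.03)).astype(int)),60,(30,60,20),(85,255,255));print("lime",u,v,q,w(c,(u,v),.030))
print(go(np.array([.669,.032,.204])-s["tcp_pos"]))
E
```

```text
t: 28.23
tcp_pos: [0.4629, 0.4114, 0.1829]
orientation: [-0.094, 0.996, -0.001, -0.002]
contact_force: [-1.0, -1.3, 0.1]
opening: 0.07
t: 28.65
tcp_pos: [0.464, 0.4126, 0.1875]
orientation: [-0.094, 0.996, 0.001, 0.001]
contact_force: [0.7, -0.7, 7.1]
opening: 0.0393
t: 29.07
tcp_pos: [0.464, 0.4126, 0.1875]
orientation: [-0.094, 0.996, 0.001, 0.001]
contact_force: [-0.6, -1.0, 9.7]
opening: 0.0389
t: 29.48
tcp_pos: [0.4641, 0.4126, 0.1875]
orientation: [-0.094, 0.996, 0.001, 0.001]
contact_force: [-0.3, -0.6, 8.8]
opening: 0.0393
t: 29.9
tcp_pos: [0.4646, 0.4131, 0.3063]
orientation: [-0.094, 0.996, 0.002, 0.004]
contact_force: [0.8, 0.6, -0.6]
opening: 0.0391
t: 30.32
tcp_pos: [0.533, 0.2835, 0.3004]
orientation: [-0.094, 0.996, -0.0, 0.0]
contact_force: [1.3, 0.9, -0.7]
opening: 0.0393
t: 30.73
tcp_pos: [0.6015, 0.1569, 0.3004]
orientation: [-0.094, 0.996, -0.0, 0.0]
contact_force: [0.9, -0.2, -0.9]
opening: 0.0394
t: 31.15
tcp_pos: [0.6697, 0.0303, 0.3004]
orientation: [-0.094, 0.996, -0.0, 0.0]
contact_force: [0.5, 0.8, -0.3]
opening: 0.0389
t: 31.57
tcp_pos: [0.668, 0.0334, 0.2394]
orientation: [-0.094, 0.996, 0.0, -0.002]
contact_force: [0.9, 0.3, -0.3]
opening: 0.0392
[0.6687633  0.03339205 0.24094482] 31.6167 [-0.094  0.996  0.    -0.   ]
lime 319.5 106.75301361083984 41.756103515625 [0.59715461 0.01747113 0.03      ]
[ 1.000e-04 -4.700e-03  1.231e-01]
```

```bash
python3 -m crank '[{"delta_pos":[0,-0.004,0.04],"twist":0,"claw":34},{"delta_pos":[0,-0.004,0.08],"twist":0,"claw":34},{"delta_pos":[0,-0.004,0.11],"twist":0,"claw":34},{"delta_pos":[0,-0.004,0.117],"twist":0,"claw":34},{"delta_pos":[0,-0.004,0.117],"twist":0,"claw":34}]' 35
python3 -m crank '[{"delta_pos":[0,0,0],"twist":0,"claw":34},{"delta_pos":[0,0,0],"twist":0,"claw":42},{"delta_pos":[0,0,0],"twist":0,"claw":48},{"delta_pos":[0,0,0],"twist":0,"claw":60},{"delta_pos":[0,0,0],"twist":0,"claw":70}]' 35
for i in 1 2; do python3 -m crank '[{"delta_pos":[0,0,0],"twist":0,"claw":70},{"delta_pos":[0,0,-0.1],"twist":0,"claw":70},{"delta_pos":[0,0,-0.2],"twist":0,"claw":70},{"delta_pos":[0,0,-0.3],"twist":0,"claw":70},{"delta_pos":[0,0,-0.35],"twist":0,"claw":70}]' 35; done
python3 - <<'E'
from h import *
c=cam("wrist");s=r.sense();print(s["tcp_pos"],s["t"])
L=np.array([.5975,.0183]);
(u,v),q=circ(c,tuple(px(c,(*L,.03)).astype(int)),40,(30,60,20),(85,255,255));print("lime",u,v,w(c,(u,v),.030))
for p in((.669,.032,.076),(.669,.032,.018),(.5975,.0183,.05),(.617,-.079,.06),(.5795,.1163,.066)): print(p,px(c,p).round(1))
b=cam("scene")
x=c["pixels"][:,:,::-1];y=cv2.resize(b["pixels"][160:300,140:520,::-1],(640,236))
cv2.imwrite("pics/fin.png",np.vstack([x[:360],y]))
for p in((.463,.4115,0),(.547,.306,.058),(.457,.293,.032),(.669,.032,.076)): print("scene",px(b,p).round(1))
E
```

```text
t: 32.03
tcp_pos: [0.6689, 0.0319, 0.205]
orientation: [-0.094, 0.996, 0.0, -0.0]
contact_force: [-2.3, 0.1, 4.4]
opening: 0.0388
t: 32.45
tcp_pos: [0.6689, 0.0319, 0.2048]
orientation: [-0.094, 0.996, 0.0, -0.0]
contact_force: [0.5, -0.3, -0.1]
opening: 0.0691
t: 32.87
tcp_pos: [0.6695, 0.0318, 0.3136]
orientation: [-0.094, 0.996, -0.0, 0.002]
contact_force: [1.3, -0.9, 1.3]
opening: 0.0704
t: 33.28
tcp_pos: [0.6692, 0.0318, 0.4181]
orientation: [-0.094, 0.996, -0.0, 0.002]
contact_force: [1.5, 0.1, 0.7]
opening: 0.0701
[0.66956283 0.03183713 0.41993627] 33.3333
lime 322.5613098144531 109.89846801757812 [0.59770148 0.01748766 0.03      ]
(0.669, 0.032, 0.076) [323.4 180.8]
(0.669, 0.032, 0.018) [323.2 171.1]
(0.5975, 0.0183, 0.05) [323.4 109.5]
(0.617, -0.079, 0.06) [228.6 110.3]
(0.5795, 0.1163, 0.066) [420.4 110.2]
scene [464.  197.5]
scene [441.2 205.1]
scene [424.4 189.8]
scene [341.3 243.6]
```

View pics/fin.png

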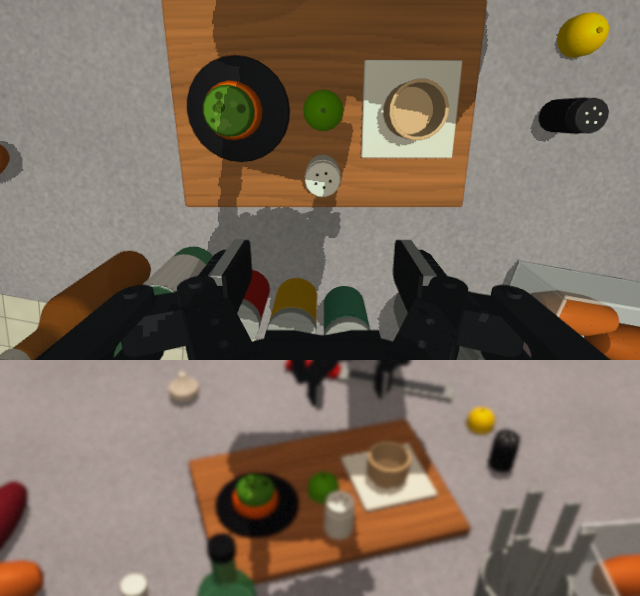

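The final view matches every predicted position: salt top at (322,180), lime at (323,110), stack at (229,111) and bowl rim at about (418,110). The lemon and pepper pot are where they were.

```bash
python3 -c "
from rig import r
print(r.sense()['t'],r.hand_in())"
```

```text
the job is handed in; nothing more can be done
33.3833 None
```

The sharing board is laid up as asked and handed in at 33.4 s of the 122 s allowed. I placed things in the order given: orange fritter, green fritter on top, dip bowl, lime, then salt pot.

The last checks were made from the wrist camera images, with a scene picture as backup:

| Item | Result |
|---|---|
| Orange fritter | within about 1 mm of the round plate's centre |
| Green fritter | within about 1 mm of centre on the orange one |
| Dip bowl | within about 1–2 mm of the square plate's centre |
| Lime | cut side down, within about 2 mm of the midpoint between the plates |
| Salt pot | standing upright behind the lime, in line across the board, within about 1 mm of the spot planned for a 30 mm gap |

- **Left alone:** the half lemon and pepper pot look undisturbed in the final scene picture.
- **Forces:** the highest I read was about 10 N, when the fingers closed. I only read forces at the end of each move, so brief peaks in between were not checked.
- **Disagreements:** my first plate measurements were about 1% too small in scale, which I corrected. In the stack check the image fit for the orange fritter failed because the green one covered it, so its final position rests on the measurement taken just after it was placed.

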